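# Charge the leak-test stand through the guard's hand window

## Robot

A 6-joint arm with a two-finger parallel gripper is mounted at the origin on the work surface. World frame = base frame: x ahead of the robot, y to its left, z up, the work surface at z = 0. Lengths are in m, angles in degrees, forces in N, time in s.
With the tool pointing down it reaches from about 0.4 to 0.825 m from the base axis. Payload 7 kg.
Tool frame: the origin (TCP) lies at the very end of the fingers, on their centre line; the grasp point (between the pads) lies 19 mm behind it; z points along the fingers, y is the line along which they close (so a half turn about z gives the same grasp; the last joint's range is limited). The gripper opens to 88 mm and grips with 3 to 60 N. Pads are 19 mm wide; open, the fingers measure 130 mm over their backs; the gripper's body (78 mm by 193 mm) begins 47 mm behind the grasp point.
Start: joints at [90.705, 20.546, 0.682, 0, -70.136, -16.507], TCP at [0.184, 0.649, 0.227] pointing down, gripper open.
Joint ranges: [-176.03, 176.03], [-82.01, 121.73], [-58.28, 71.71], [-173.87, 95.51], [-174.79, -0.11], [-173.66, 173.66]. Speed limits (degrees/s): [136.94, 136.94, 172.46, 180, 180, 180].

## Interface

Orientations are given as [roll, pitch, yaw] about the fixed x, y, z axes, in that order (R = Rz(yaw) Ry(pitch) Rx(roll)).
In Python, from plant import get_obs, snapshot, camera_params, close_job, boxes_of, cut_out, landmark_of gives the robot as it stands.
- The arm moves only by the shell command python3 -m inch 'ROWS' [OPENING]. ROWS is text: rows parted by semicolons, each of 6 numbers parted by spaces: the shift along the tool's x, y, z in units of 30 cm (1.0 is 30 cm), then the turn, a rotation vector about the tool's x, y, z in units of pi rad (1.0 is pi rad). A call has 1 to 10 rows; each row is the pose to reach, as a shift and turn from the pose commanded when the call began, along the tool's axes at that moment, turning the shorter way round; what a row does not reach only later rows make up. A row lasts 1/12 s, in which the tool goes at most 41.7 mm and 7.16 degrees, less where a joint would pass 70% of its speed; a pose out of reach is approached as far as the arm can. A call with a number of a shift or a turn outside -1 to 1 is refused whole. A call with a gripper value outside its range is refused whole. OPENING is the closure, from -1 (fully open) to 1 (shut), set as the call begins (- or left out, the last holds). The fingers move at their own pace and stop on an object; the grip force is fixed at half the most. Time passes only in rows, so rows that repeat a pose let the fingers close. It gives the time, the measured TCP pose, the force, the opening and the grip force at its end, in the units of the state.
- get_obs(): the state, without advancing time (a new reading comes with each control period).
- snapshot(name): name is "scene" or "top" or "wrist"; returns the picture (420x560x3 uint8, red, green, blue); there is no depth.
- camera_params(name): a dict with "mtx" (3x3 intrinsics, pixels), "k1" (the pictures are not rectified: a ray, as slopes to the right and down, at radius r is drawn at 1 + k1 r^2 times it, then the intrinsics apply), "rvec" (rotation vector, rad) and "tvec" (3), from world to camera coordinates, as OpenCV has them. Camera axes: x right, y down, z forward; pixel columns grow to the right and rows downward; lengths in m; the calibration is good to about 2 mm. A picture is of the moment at which its call begins: read the wrist's pose just before it. camera_params takes no time and is no camera call; for the wrist camera it gives the pose at the moment of the call.
- close_job(): hands the job in; it is judged then, once.
Trained networks look in the newest picture that a camera, given by its name, has taken for a name from the list of things; names that differ only in an ending like _2 or _b are one class to them, and where a whole thing is asked for, a point or a joint stands for the part that bears it (a point fixed in the world has none). Each returns a list of dicts, best first, with "p" (0 to 1); they miss things now and then, are a little off and sometimes report something else, mostly with a low value. They report only what shows in the picture. A call takes as long as a camera call.
- boxes_of(camera, thing): "rect" ([left, top, width, height] in pixels, round what is visible of it).
- cut_out(camera, thing): "pixels" (420x560 bool, what is visible of it) and "rect" ([left, top, width, height] in pixels, round what is visible of it).
- landmark_of(camera, thing): "uv" ([column, row] in pixels: a listed point, or the origin of a listed thing).
The state is a dict: "clock": time; "joint_pos": joint angles; "qvel": joint speeds; "tau": joint torques, N m; "tool_pos": TCP position; "orientation": TCP orientation; "force": force on the tool from outside, world axes, zero at the start; "moment": the same for the moment, N m; "opening": finger opening in m; "gripper_force": force on a finger pad.
Only numpy, scipy, OpenCV 4.12 (cv2) and the standard library are available. Lean on these libraries where they do the work, as an engineer would, in place of code of your own. Each camera call takes 0.05 s, during which the arm holds its last target. There are 200 camera calls.

## Task

Put the capped nipple in the leak-test stand under air: reach in through the black-edged hand window in the yellow guard with closed fingers and gently press the red lever grip all the way down to its stop, without touching the guard. The valve springs shut when let go, so finish while still holding the lever down, and leave the loose fittings on the bench as they are.

Things in the scene. Friction and masses are not known exactly. Their poses are not given: they have to be found in the camera images.
- stand: Air leak-test stand, fixed: dark steel base plate 230 (x) by 220 (y) by 8 mm; on it a manifold with the capped nipple under test (back left), a gauge facing up (back right) and, in the middle, a hand-lever valve whose lever points to the front. Origin: under the plate's centre, on the bench. z up, x from the operator's side (front) to the back, y left; its yaw varies.
- guard: Guard bolted over the stand; same frame as stand. Yellow front wall at x = -108 mm, 92 mm high; from there the yellow window panel (part of it) slopes up to x = 41, z = 141 mm; wire top at z = 141 mm on to the wire back at x = 108 mm; wire sides at y = +-102 mm. Wires 16 mm apart, frame rods 8 mm thick. The window is the only way in.
- window: The sloping window panel, 3 mm sheet at 18 degrees. Origin: centre of the hand window, at x = -52, z = 110 mm of the stand. x up the slope to the back, y left, z square out (up and a little to the front). Clear opening inside the round black rubber edge (6 mm thick): 66 mm along x, 84 mm along y. The panel spans x -59 to 98, y +-102 mm.
- grip: Red plastic grip on the lever's end, 50 (x, along the lever) by 20 (y) by 11 mm thick. Origin: centre of its top face, where to press; x along the lever to its pivot, y left, z out of the top face. At rest it is 96 mm above the bench and at x = -45 mm of the stand, 16 mm under the window's plane; fully pressed, 74 mm above the bench at x = -50 mm, 36 mm below the window's centre.
- lever (a joint): Angle of the valve lever, rad: 0 up at rest, sloping up 16 degrees to the front; 0.28 down at its stop, level; fully pressed means over 0.24. Pivot pin along the stand's y at x = 30, z = 68 mm of the stand, 80 mm from the grip's origin. A spring returns it to 0: at the grip 6 N starts it, 11 N holds it at the stop. The gauge needle turns with it.
- nipple: Loose galvanized pipe nipple standing on end, 33 mm diameter, 100 mm tall; origin at the centre of its underside. Leave it alone.
- cap: Loose chrome pipe cap, 42 mm diameter, 28 mm tall; origin at the centre of its underside. Leave it alone.
- coupling: Loose orange plastic pipe coupling standing on end, 52 mm diameter, 60 mm tall; origin at the centre of its underside. Leave it alone.
- banjo: Loose brass banjo fitting lying flat: round eye 29 mm in diameter, 12 mm thick, with a 12 mm stem reaching 42 mm from the eye's centre along its x; origin under the eye's centre. Leave it alone.

How it is judged:
By the outcome, as a careful person would: the job done as asked, in the order asked, and still so for the second after the job is handed in, while the arm keeps its last pose, push and grip.
It also fails if it takes over 32 s, if anything falls off the work surface, if the arm or the gripper's body presses on something with over 40 N, if the wrist force passes 120 N, or if a joint passes its speed limit or range.

## Working session

There is one attempt and no reset: what is moved stays moved. The work goes in short steps, Python scripts to look and compute and a shell command to move; the robot and the scene stay as the last step left them, time stands still between calls to the robot, and variables do not carry over. Pictures are saved under pics/ and viewed, at most 10 in all, crops included, and the job is handed in when it is done.

```bash
mkdir -p pics; cat > h.py <<'E'
import numpy as np, cv2
from scipy.spatial.transform import Rotation as R
from plant import *
def cam(n):
    p=camera_params(n); return np.array(p["mtx"],float),float(p["k1"]),cv2.Rodrigues(np.array(p["rvec"],float))[0],np.array(p["tvec"],float).ravel()
def proj(c,P):
    K,k,Rm,t=c; q=np.atleast_2d(P)@Rm.T+t; s=q[:,:2]/q[:,2:]; s=s*(1+k*(s**2).sum(1,keepdims=True)); return s@K[:2,:2].T+K[:2,2]
E
python3 - <<'E'
from h import *
o=get_obs(); print(o)
for n in ("scene","top","wrist"):
    im=snapshot(n); cv2.imwrite(f"pics/{n}0.png",im[:,:,::-1])
    for t in ("stand","window","grip","guard","nipple","cap","coupling","banjo"):
        try: print(n,t,[(np.round(d["uv"],1).tolist(),round(d["p"],2)) for d in landmark_of(n,t)][:2],[(np.round(d["rect"]).tolist(),round(d["p"],2)) for d in boxes_of(n,t)][:2])
        except Exception as e: print(n,t,e)
E
```

```text
{'clock': 0.0, 'joint_pos': array([ 9.07046054e+01,  2.05906629e+01,  6.33742765e-01, -1.96755981e-02,
       -7.01361629e+01, -1.65081780e+01]), 'qvel': array([-0.00967671, -0.0603342 , -0.03156493, -0.00222292, -0.02597712,
       -0.09873663]), 'tau': array([ 2.00795825e-03, -5.82716060e+01,  2.93054152e+01,  6.99746087e+00,
        6.78650526e-03, -1.59403389e-04]), 'tool_pos': array([0.18371068, 0.64900835, 0.22563257]), 'orientation': array([ 1.79905498e+02, -8.71829962e-03, -1.58102660e+01]), 'force': array([0.35283781, 0.09034117, 0.55240281]), 'moment': array([-0.00121928, -0.01673993,  0.03254219]), 'gripper_force': 0.0, 'opening': 0.08740314195526364}
scene stand [([294.2, 277.5], 0.71)] [([265.0, 168.0, 29.0, 24.0], 0.75), ([213.0, 168.0, 178.0, 183.0], 0.6)]
scene window [] [([218.0, 186.0, 127.0, 136.0], 0.58)]
scene grip [([269.2, 257.1], 0.54)] [([252.0, 253.0, 31.0, 13.0], 0.81), ([215.0, 166.0, 177.0, 188.0], 0.69)]
scene guard [([292.8, 275.9], 0.59)] [([210.0, 166.0, 181.0, 180.0], 0.84)]
scene nipple [([316.1, 382.6], 0.68), ([381.1, 346.5], 0.21)] [([306.0, 350.
[... 309 characters left out ...]
0.0, 166.0, 106.0, 114.0], 0.76)]
top window [] [([283.0, 204.0, 100.0, 70.0], 0.86)]
top grip [([333.5, 242.2], 0.68)] [([328.0, 232.0, 8.0, 26.0], 0.62), ([236.0, 240.0, 16.0, 15.0], 0.29)]
top guard [([326.5, 223.1], 0.81)] [([281.0, 167.0, 103.0, 106.0], 0.71)]
top nipple [([409.4, 244.2], 0.77)] [([401.0, 235.0, 28.0, 16.0], 0.92)]
top cap [([243.3, 247.6], 0.73)] [([241.0, 241.0, 13.0, 14.0], 0.57)]
top coupling [([246.6, 203.6], 0.76)] [([234.0, 192.0, 25.0, 25.0], 0.6)]
top banjo [([401.1, 189.5], 0.42)] [([397.0, 178.0, 20.0, 17.0], 0.73)]
wrist stand [] []
wrist window [] []
wrist grip [] []
wrist guard [] []
wrist nipple [] []
wrist cap [] []
wrist coupling [] []
wrist banjo [] []
```

```bash
python3 -c "
import cv2,numpy as np
a=cv2.imread('pics/scene0.png');b=cv2.imread('pics/top0.png')
cv2.imwrite('pics/both0.png',cv2.resize(np.hstack([a,b]),(800,300)))"
```

```text
(no output)
```

View both.

View pics/both0.png

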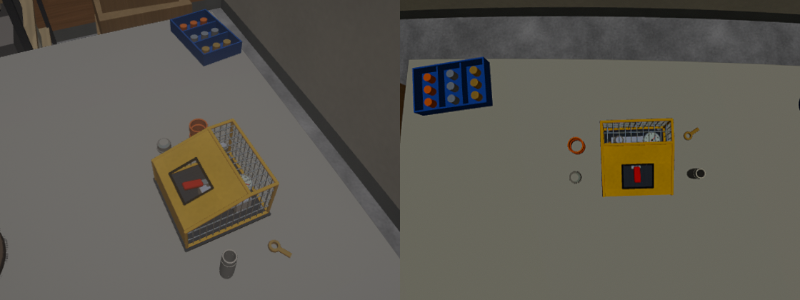

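```bash
python3 - <<'E'
from h import *
from scipy.optimize import least_squares
print(get_obs()["clock"])
cs,ct,cw=cam("scene"),cam("top"),cam("wrist")
for n,c in (("s",cs),("t",ct),("w",cw)): print(n,"cam pos",-c[2].T@c[3], "fwd",c[2][2], c[0][0,0])
def tri(us,ut):
    f=lambda P:np.r_[(proj(cs,P)-us).ravel(),(proj(ct,P)-ut).ravel()]
    r=least_squares(f,[0.4,0,.05]); return r.x.round(4),r.fun.round(1)
print("grip",tri([269.2,257.1],[333.5,242.2]))
print("stand",tri([293.5,276.7],[328.3,223.7]))
print("nip",tri([316.1,382.6],[409.4,244.2]));print("coup",tri([279.8,194.2],[246.6,203.6]));print("cap",tri([235,207.7],[243.3,247.6]));print("banjo",tri([381.2,345.9],[401.1,189.5]))
E
```

```text
2.55
s cam pos [ 0.43624266 -0.43734579  0.76118835] fwd [ 0.22067814  0.58269498 -0.78215581] 475.6658300639289
t cam pos [0.56595915 0.03716931 0.93755457] fwd [ 0.08939441  0.03231469 -0.99547195] 391.6370801892467
w cam pos [0.26154949 0.62805394 0.38572992] fwd [-0.28355791  0.07960128 -0.95564562] 331.64780175941416
grip (array([ 0.5763, -0.0417,  0.0923]), array([ 1.3, -0.1, -0.5,  1.6]))
stand (array([ 0.6233, -0.0381, -0.0077]), array([ 0.7, -0.1, -0.3,  0.9]))
nip (array([ 0.5814, -0.2326, -0.0011]), array([ 0. , -0. , -0. ,  0.1]))
coup (array([ 0.6709,  0.1614, -0.0152]), array([-0.4,  0. ,  0.2, -0.5]))
cap (array([ 0.5681,  0.1645, -0.0187]), array([-2.3,  0.2,  0.8, -2.6]))
banjo (array([ 0.7116, -0.2137, -0.0103]), array([ 0.7, -0.1, -0.4,  1. ]))
```

```bash
python3 - <<'E'
import cv2,numpy as np
a=cv2.imread('pics/scene0.png')[160:360,200:400];b=cv2.imread('pics/top0.png')[155:290,265:400]
cv2.imwrite('pics/z0.png',np.hstack([cv2.resize(a,(400,400),interpolation=2),cv2.resize(b,(400,400),interpolation=2)]))
E
```

```text
(no output)
```

View pics/z0.png

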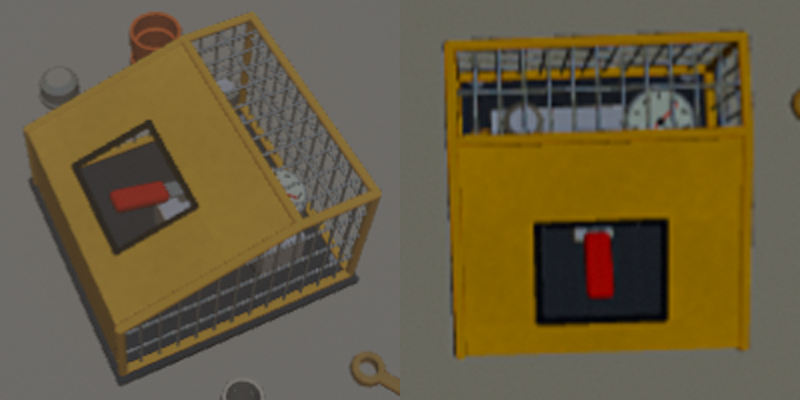

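```bash
cat > fit.py <<'E'
from h import *
from scipy.optimize import least_squares
cs,ct=cam("scene"),cam("top")
w=lambda x,y,m:(-.052+x*(1+m)*np.cos(np.radians(18)),y*(1+m*.8),.110+x*(1+m)*np.sin(np.radians(18)))
S=[((73,163),0),((151,121),1),((197,208),2),((117,253),3),((26,130),4),((118,330),5),((300,222),6),((184,42),7),((250,16),8),((379,194),9)]
T=[((134,223),1),((268,219),2),((268,319),3),((137,325),0),((57,355),4),((347,352),5),((349,132),6),((58,138),7),((47,38),8),((347,34),9)]
def mod(m):
    return np.array([w(-.033,.042,m),w(.033,.042,m),w(.033,-.042,m),w(-.033,-.042,m),(-.108,.102,.092),(-.108,-.102,.092),(.041,-.102,.141),(.041,.102,.141),(.108,.102,.141),(.108,-.102,.141)])
def world(p,P):
    return P@R.from_euler('z',p[2]).as_matrix().T+[p[0],p[1],p[3]]
us=np.array([s[0] for s in S])/2+[200,160]; ut=np.array([s[0] for s in T])/2.963+[265,155]
def res(p):
    W=world(p,mod(p[4])); return np.r_[(proj(cs,W[[s[1] for s in S]])-us).ravel(),(proj(ct,W[[s[1] for s in T]])-ut).ravel()]
if __name__=="__main__":
    r=least_squares(res,[.623,-.038,.03,0,.1],loss='soft_l1'); p=r.x
    print(p[:2].round(4),np.degrees(p[2]).round(2),p[3:].round(3)); print(res(p).reshape(-1,2).round(1).tolist())
    print("grip rest",world(p,np.array([[-.045,0,.096],[-.05,0,.074],[-.052,0,.110]])).round(4))
E
python3 fit.py; ls .; python3 -m inch --help 2>&1 | head -5
```

```text
[ 0.6218 -0.0383] 3.25 [-0.002  0.127]
[[-0.1, 0.9], [-0.6, -0.2], [0.4, -0.4], [-0.7, 0.7], [1.1, -0.8], [0.6, -0.8], [0.1, 1.3], [0.0, -1.7], [1.1, -0.3], [-1.5, -0.3], [0.9, 0.1], [0.1, 0.2], [-0.2, 0.2], [0.5, -0.7], [1.7, -0.6], [-0.9, -2.2], [0.2, 0.1], [-1.2, 1.0], [1.7, 2.6], [-0.8, 1.0]]
grip rest [[ 0.5769 -0.0409  0.0944]
 [ 0.5719 -0.0412  0.0724]
 [ 0.5699 -0.0413  0.1084]]
fit.py
h.py
pics
invalid input
```

The scene view shows the yellow guard with its window at about (268,253) px and the red grip inside it. In the top view the window is at about (333,247). The corner fit in both views agrees to about 1 px. The stand is at (0.622, -0.038) with yaw 3.3°.

```bash
cat > row.py <<'E'
from h import *; import sys
# usage: row.py stand-x stand-y z pitch : row to TCP there (stand frame)
a=[float(v) for v in sys.argv[1:5]]; o=get_obs()
yaw=3.25; T=R.from_euler('z',yaw,degrees=True).as_matrix()@[a[0],a[1],0]+[.6218,-.0383,a[2]]
C=R.from_euler('xyz',o["orientation"],degrees=True); G=R.from_euler('xyz',[180,a[3],yaw],degrees=True)
print("t",o["clock"],"pos",o["tool_pos"].round(4),"rpy",o["orientation"].round(2),"F",o["force"].round(1),"open",round(o["opening"],4))
print("T",T.round(4),"row",(C.inv().apply(T-o["tool_pos"])/.3).round(4),((C.inv()*G).as_rotvec()/np.pi).round(4))
E
python3 -m inch '.93 .93 0 0 0 -.106;.93 .93 0 0 0 -.106;.93 .93 0 0 0 -.106;.93 .93 0 0 0 -.106;.93 .93 0 0 0 -.106;.93 .93 0 0 0 -.106;.93 .93 0 0 0 -.106;.93 .93 0 0 0 -.106;.93 .93 0 0 0 -.106;.93 .93 0 0 0 -.106' 1
python3 row.py -.052 0 .2 -6
```

```text
clock: 3.38
tool_pos: [0.3772, 0.3015, 0.227]
orientation: [-180.0, -0.0, 3.2]
force: [-0.5, -0.3, 0.7]
opening: 0.0264
gripper_force: 0.0
t 3.3833 pos [0.3772 0.3015 0.227 ] rpy [-1.7998e+02 -1.0000e-02  3.2000e+00] F [-0.5 -0.3  0.7] open 0.0264
T [ 0.5699 -0.0412  0.2   ] row [0.5774 1.1767 0.0898] [-0.0001  0.0333 -0.0003]
```

```bash
python3 -m inch '.5 1 0 0 .033 0;.5 1 0 0 .033 0;.5 1 0 0 .033 0;.5 1 0 0 .033 0;.5 1 0 0 .033 0;.5 1 0 0 .033 0;.5 1 0 0 .033 0;.5 1 0 0 .033 0;.5 1 0 0 .033 0;.5 1 0 0 .033 0' 1
python3 row.py -.052 0 .18 -6
```

```text
clock: 4.22
tool_pos: [0.5438, 0.0116, 0.2262]
orientation: [180.0, -5.9, 3.0]
force: [-0.2, 1.3, 0.5]
opening: 0.0002
gripper_force: 0.0
t 4.2167 pos [0.5438 0.0116 0.2262] rpy [179.98  -5.9    3.01] F [-0.2  1.3  0.5] open 0.0002
T [ 0.5699 -0.0412  0.18  ] row [0.0613 0.1805 0.1611] [ 0.0002  0.0006 -0.0014]
```

```bash
python3 -m inch '.06 .18 .1 0 0 0;.06 .18 .16 0 0 0;.06 .18 .16 0 0 0;.06 .18 .16 0 0 0;.06 .18 .16 0 0 0;.06 .18 .16 0 0 0'
python3 - <<'E'
from h import *
ims=[]
for n in ("wrist","scene","top"):
    im=snapshot(n)[:,:,::-1]; cv2.imwrite(f"pics/{n}1.png",im); ims.append(im)
a=ims[1][130:340,200:410]; b=ims[2][135:290,255:410]
cv2.imwrite("pics/m1.png",np.vstack([np.hstack([cv2.resize(a,(330,330)),cv2.resize(b,(330,330))]),cv2.resize(ims[0],(660,270))*1]))
for n in ("wrist","scene"):
  print(n,[(np.round(d["uv"],1).tolist(),round(d["p"],2)) for d in landmark_of(n,"grip")][:2])
E
python3 row.py -.052 0 .13 -6
```

```text
clock: 4.72
tool_pos: [0.5695, -0.0372, 0.182]
orientation: [-180.0, -6.1, 3.4]
force: [1.0, -0.4, -0.0]
opening: 0.0005
gripper_force: 0.0
wrist [([277.1, 220.2], 0.89)]
scene [([269.8, 257.5], 0.77)]
t 4.9667 pos [ 0.5693 -0.0378  0.1815] rpy [-179.98   -6.02    3.33] F [ 0.1 -0.6  0.9] open 0.0005
T [ 0.5699 -0.0412  0.13  ] row [-0.0167  0.0116  0.171 ] [-0.0001 -0.0001  0.0005]
```

View pics/m1.png

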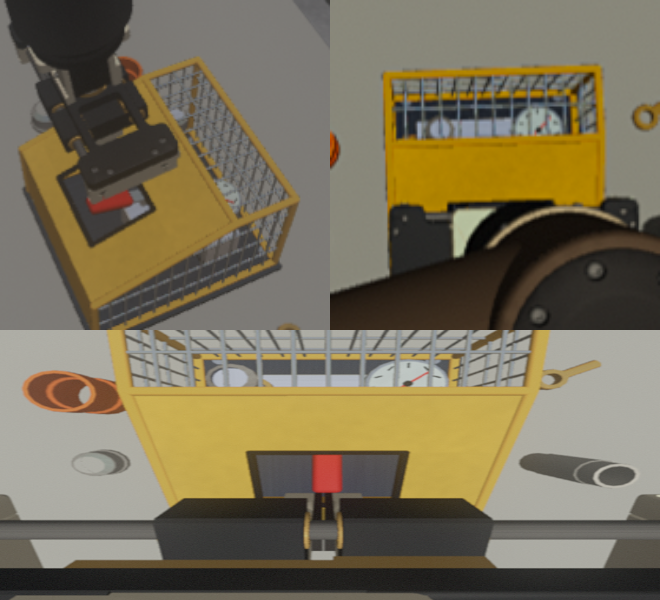

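```bash
python3 - <<'E'
from h import *
o=get_obs(); C=R.from_euler('xyz',o["orientation"],degrees=True)
P=np.array([[x,y,z] for z,xx,yy in ((0,.0095,.021),(-.066,.039,.0965)) for x in(-xx,xx) for y in(-yy,yy)])
W=C.apply(P)+o["tool_pos"]
im=cv2.imread("pics/scene1.png")[110:320,190:400]; iw=cv2.imread("pics/wrist1.png")
im=cv2.resize(im,(600,600),interpolation=2)
for q in proj(cam("scene"),W[:4]): cv2.circle(im,tuple(int(v) for v in (q-[190,110])*600/210),3,(0,255,0),-1)
for q in proj(cam("scene"),W[4:]): cv2.circle(im,tuple(int(v) for v in (q-[190,110])*600/210),3,(255,0,255),-1)
cv2.imwrite("pics/m2.png",im)
print(proj(cam("wrist"),W).round().tolist())
E
```

```text
[[235.0, 286.0], [313.0, 286.0], [234.0, 254.0], [315.0, 254.0], [17.0, 445.0], [532.0, 445.0], [-41.0, 254.0], [590.0, 254.0]]
```

View pics/m2.png

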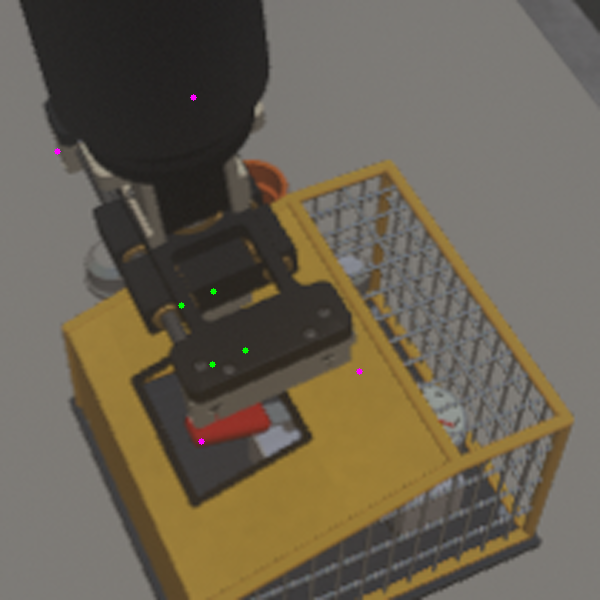

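```bash
python3 - <<'E'
from h import *
T=R.from_euler('z',3.25,degrees=True).apply([[-.045,0,.096]])+[.6218,-.0383,0]
print(proj(cam("wrist"),T),"seen 277.1 220.2")
E
python3 -m inch '-.012 .012 .05 0 0 0;-.012 .012 .1 0 0 0;-.012 .012 .15 0 0 0;-.012 .012 .17 0 0 0;-.012 .012 .17 0 0 0;-.012 .012 .17 0 0 0'
python3 row.py -.05 0 .098 -6;python3 row.py -.05 0 .074 -6
```

```text
[[278.59876477 221.26887304]] seen 277.1 220.2
clock: 5.47
tool_pos: [0.5712, -0.0419, 0.1299]
orientation: [180.0, -5.9, 3.3]
force: [0.4, 0.3, -0.6]
opening: 0.0004
gripper_force: 0.0
t 5.4667 pos [ 0.5712 -0.0419  0.1299] rpy [179.98  -5.94   3.3 ] F [ 0.4  0.3 -0.6] open 0.0004
T [ 0.5719 -0.0411  0.098 ] row [-0.0087 -0.0025  0.1061] [0.0001 0.0004 0.0003]
t 5.4667 pos [ 0.5712 -0.0419  0.1299] rpy [179.98  -5.94   3.3 ] F [ 0.4  0.3 -0.6] open 0.0004
T [ 0.5719 -0.0411  0.074 ] row [-0.0169 -0.0026  0.1857] [0.0001 0.0004 0.0003]
```

```bash
python3 -m inch '-.003 -.002 .03 0 0 0;-.006 -.002 .06 0 0 0;-.009 -.002 .09 0 0 0;-.009 -.002 .105 0 0 0;-.009 -.002 .105 0 0 0;-.009 -.002 .105 0 0 0'
python3 row.py -.05 0 .085 -6;python3 row.py -.05 0 .074 -6
```

```text
clock: 5.97
tool_pos: [0.5712, -0.0415, 0.0978]
orientation: [180.0, -5.9, 3.3]
force: [-3.3, 1.2, 7.3]
opening: 0.0005
gripper_force: 2.9
t 5.9667 pos [ 0.5712 -0.0415  0.0978] rpy [179.97  -5.88   3.29] F [-3.3  1.2  7.3] open 0.0005
T [ 0.5719 -0.0411  0.085 ] row [-0.0021 -0.0012  0.0426] [0.0001 0.0007 0.0002]
t 5.9667 pos [ 0.5712 -0.0415  0.0978] rpy [179.97  -5.88   3.29] F [-3.3  1.2  7.3] open 0.0005
T [ 0.5719 -0.0411  0.074 ] row [-0.0059 -0.0012  0.0791] [0.0001 0.0007 0.0002]
```

```bash
python3 -m inch '-.001 0 .01 0 0 0;-.003 0 .02 0 0 0;-.004 0 .03 0 0 0;-.006 0 .04 0 0 0;-.008 0 .05 0 0 0;-.009 0 .06 0 0 0;-.009 0 .06 0 0 0'
python3 row.py -.052 0 .074 -6
```

```text
clock: 6.55
tool_pos: [0.5693, -0.0418, 0.0794]
orientation: [180.0, -5.8, 3.3]
force: [-7.7, 1.0, 9.1]
opening: 0.0003
gripper_force: 4.6
t 6.55 pos [ 0.5693 -0.0418  0.0794] rpy [179.97  -5.79   3.27] F [-7.7  1.   9.1] open 0.0003
T [ 0.5699 -0.0412  0.074 ] row [ 0.0003 -0.0018  0.0181] [0.0002 0.0012 0.0001]
```

```bash
python3 -m inch '-.006 -.001 .004 0 0 0;-.01 -.001 .008 0 0 0;-.01 -.001 .014 0 0 0;-.01 -.001 .02 0 0 0;-.01 -.001 .02 0 0 0'
python3 row.py -.052 0 .074 -6
python3 - <<'E'
from h import *
a=snapshot("scene")[130:340,200:410,::-1]; b=snapshot("wrist")[:,:,::-1]
cv2.imwrite("pics/m3.png",np.hstack([cv2.resize(a,(360,360),interpolation=2),b[150:370,170:390][:, :].repeat(1,0) if 0 else cv2.resize(b[100:400,80:480],(440,360))]))
E
```

```text
clock: 6.97
tool_pos: [0.5688, -0.0417, 0.0746]
orientation: [180.0, -6.0, 3.3]
force: [-5.3, -1.4, 12.9]
opening: 0.0005
gripper_force: 6.6
t 6.9667 pos [ 0.5688 -0.0417  0.0746] rpy [179.95  -5.99   3.32] F [-5.3 -1.4 12.9] open 0.0005
T [ 0.5699 -0.0412  0.074 ] row [ 0.0036 -0.0012  0.0025] [0.0002 0.0001 0.0004]
```

View pics/m3.png

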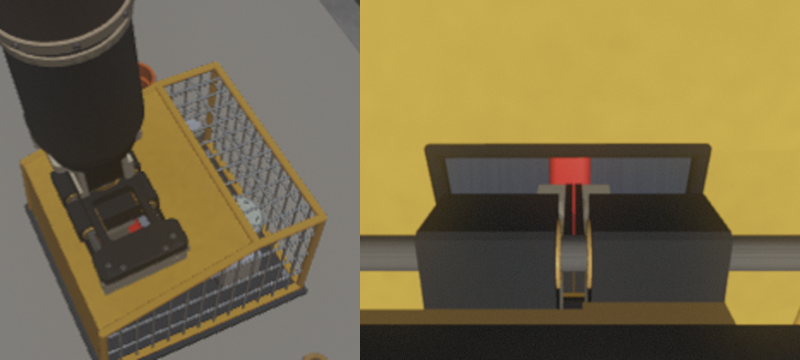

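The fingers are through the window with clearance all round, pressing on the grip (grip at about (570,170) in the wrist crop). I'll press a little further to feel the stop.

```bash
python3 -m inch '0 0 .002 0 0 0;0 0 .004 0 0 0;0 0 .006 0 0 0;0 0 .006 0 0 0;0 0 .006 0 0 0'
python3 row.py -.052 0 .074 -6
```

```text
clock: 7.48
tool_pos: [0.5688, -0.0417, 0.0741]
orientation: [179.9, -6.0, 3.3]
force: [-10.1, -0.5, 26.4]
opening: 0.0004
gripper_force: 12.9
t 7.4833 pos [ 0.5688 -0.0417  0.0741] rpy [179.94  -6.01   3.33] F [-10.1  -0.5  26.4] open 0.0004
T [ 0.5699 -0.0412  0.074 ] row [ 0.0035 -0.0014  0.0009] [ 0.0003 -0.0001  0.0004]
```

The force doubled while the tip moved only 0.5 mm, so the lever is on its stop. I'll ease off a little for a gentle hold.

```bash
python3 -m inch '0 0 -.002 0 0 0;0 0 -.003 0 0 0;0 0 -.003 0 0 0;0 0 -.003 0 0 0;0 0 -.003 0 0 0;0 0 -.003 0 0 0'
python3 row.py -.052 0 .074 -6
```

```text
clock: 7.98
tool_pos: [0.5688, -0.0417, 0.0744]
orientation: [180.0, -6.0, 3.3]
force: [-8.0, -0.2, 18.2]
opening: 0.0005
gripper_force: 9.4
t 7.9833 pos [ 0.5688 -0.0417  0.0744] rpy [179.95  -6.01   3.32] F [-8.  -0.2 18.2] open 0.0005
T [ 0.5699 -0.0412  0.074 ] row [ 0.0035 -0.0013  0.0018] [ 0.0002 -0.      0.0004]
```

```bash
python3 -c "
from plant import *
print(close_job())"
```

```text
the job is handed in; nothing more can be done
None
```

I handed the job in at about 8 s with closed fingers through the hand window, holding the lever down at what felt like its stop with about 18 N; the last pictures showed the fingers clear of the guard, and the arm stayed away from the loose fittings.

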